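Draw the ink cassette out of the bench date marker

TASK

The ink cassette in the bench date marker is due for a check. Lift the loose dust hood off the marker, set it right way up and fully home in the recess of its black rest so that its inky rim stays off the bench, and let go of it without dropping it. Then pinch the cassette's two side catches together, draw it straight up out of the marker without forcing it, and finish while still holding it by the pinched catches, upright and steady, at least 10 cm above its seat; leave the other things on the bench alone.

Things in the scene. Friction and masses are not known exactly. Their poses are not given: they have to be found in the camera images.
- marker: Bench date marker, the machine: grey housing fixed to the bench, x -96 to +60 mm, y +-66 mm, top face at z = 54 mm, sloping display and keypad at its -x front. Origin on the bench under the centre of the cassette well, z up. Round the well a plinth (56 mm in x, 84 mm in y) stands 10 mm above the top face, to z = 64 mm; the hood slips over it with 2 mm play all round.
- hood: Loose grey dust hood over the cassette: box open at the bottom, outside 65 mm (x) x 93 mm (y), 61 mm high, walls 2.5 mm, 60 to 130 g, grip ridge on top. Origin at the centre of its lower rim; axes start parallel to the marker's. Starts with its rim on the marker's top face (z = 54 mm); must rise 52 mm to clear the cassette.
- hood_grip (a point): Centre of the hood's grip ridge, 76 mm above the hood's lower rim. The ridge is 48 mm long (x), 14 mm thick (y) and rises from 61 to 87 mm above the rim: pinch it across its y. Height 130 mm at the start, 80 mm once the hood is home in the rest. Axes as the hood's.
- rest_floor (a point): Centre of the floor of the hood rest's recess, 4 mm above the bench. The recess is 71 mm (x) x 99 mm (y), 12 mm deep, with a 3 mm chamfer at its mouth: 3 mm play all round the hood when the x and y axes of both are parallel (a half turn about z is as good).
- hood_rest: Hood rest: black block fixed to the bench, 91 mm (x) x 119 mm (y), 16 mm high, with a shallow recess in its top that takes the foot of the hood. Origin on the bench under its centre.
- cassette: Ink cassette: black, 40 mm (x), 90 mm high, 130 to 260 g; origin at the centre of its foot. Home, it stands 50 mm deep in the well (1.2 mm play), foot at z = 14 mm, and is drawn straight up. Its 26 mm wide (y) head stands out of the plinth with a grey catch on its +y and its -y side. Shoulders 52 mm above the foot, below the catch pads. Under the hood at first.
- cassette_pinch (a point): Point midway between the two catch pads, 70 mm above the cassette's foot; z = 84 mm when home (plinth top 20 mm below it). Axes as the cassette's, parallel to the marker's at the start. Pads: 20 mm wide (x), 28 mm high (z +-14 mm), leaning outward, 59 mm apart over the outer faces (62 mm at their upper ends); fully pinched: upright, 40 mm apart. Pinch across y, here or up to 8 mm higher.
- catch_left (a joint): Catch on the cassette's +y side, a lever hinged 4 mm above the foot whose hook catches under the rim of the well; rad: 0 = sprung out (hooked), 0.14 = fully pinched in (stop), hook free from about 0.09. Spring at the pad: 3 N to begin, 6 N fully in.
- catch_right (a joint): The same on the cassette's -y side.
- tape_measure: Bystander: teal tape measure lying on the left, 40 x 91 x 67 mm. Leave alone.
- screwdriver: Bystander: red screwdriver on the right, 206 mm long, along x. Leave alone.
- marker_pen: Bystander: black-capped white felt pen in front, 135 mm long, along y. Leave alone.
- glue_stick: Bystander: red and white glue stick standing behind, 30 mm across, 95 mm high. Leave alone.
- elec_tape: Bystander: roll of black tape lying on the left, 58 x 56 x 19 mm. Leave alone.
There are look-alikes about, which are no part of the job. Leave any pink or turquoise look-alike of the hood alone.

How it is judged:
By the outcome, as a careful person would: the job done as asked, in the order asked, and still so for the second after the job is handed in, while the arm keeps its last pose, push and grip.
It also fails if it takes over 61 s, if anything falls off the work surface, if the arm or the gripper's body presses on something with over 40 N, if the wrist force passes 120 N, or if a joint passes its speed limit or range.

ROBOT

A 6-joint arm with a two-finger parallel gripper is mounted at the origin on a cart in front of the work surface, level with it; the furniture and walls round the work are solid. World frame = base frame: x ahead of the robot, y to its left, z up, the work surface at z = 0. Lengths are in mm, angles in degrees, forces in N, time in s.
With the tool pointing down it reaches from about 350 to 850 mm from the base axis. Payload 8.1 kg.
Tool frame: the origin (TCP) lies midway between the tips of the shut fingers; the grasp point (between the pads) lies 19 mm behind it; z points along the fingers, y is the direction in which the jaws open and shut (so a half turn about z gives the same grasp; the last joint's range is limited). The gripper opens to 85 mm and grips with 20 to 120 N. Pads are 22 mm wide; open, the fingers measure 114 mm over their backs; the gripper's body (76 mm by 85 mm) begins 54 mm behind the grasp point. The pads swing forward as they close: fully open they stand 13 mm farther back than shut.
Start: joints at [62.028, 7.471, 85.268, -0, 87.261, -4.893], TCP at [235.177, 551.994, 200.392] pointing down, gripper open.
Joint ranges: [-169.43, 169.43], [-51.17, 129.36], [1.28, 143.12], [-76.62, 256.62], [0, 156.53], [-152.29, 152.29]. Speed limits (degrees/s): [136.94, 136.94, 159.86, 180, 180, 180].

INTERFACE

Orientations are given as [roll, pitch, yaw] about the fixed x, y, z axes, in that order (R = Rz(yaw) Ry(pitch) Rx(roll)).
In Python, from bench import r gives the robot as it stands.
- The arm moves only by the shell command python3 -m jog 'ROWS' [FORCE]. ROWS is JSON, a list of rows, each a list of 5 numbers: the shift along the tool's x, y, z in m, then the turn about the tool's z in rad, then the opening, from 0 (shut) to 1 (fully open). A call has 1 to 20 rows; each row is the pose to reach, as a shift and turn from the pose measured when the call began, along the tool's axes at that moment; what a row does not reach only later rows make up. A row lasts 1/10 s, in which the tool goes at most 50 mm and 8.59 degrees, less where a joint would pass 70% of its speed; a pose out of reach is approached as far as the arm can. A call with a gripper value outside its range is refused whole. The fingers move at their own pace and stop on an object; FORCE is the grip in N (left out, the last holds). Time passes only in rows, so rows that repeat a pose let the fingers close. It gives the time, the measured TCP pose, the force and the opening at its end, in the units of the state.
- r.sense(): the state, without advancing time (a new reading comes with each control period).
- r.snapshot(name): name is "scene" or "top"; returns a dict with "pixels" (480x640x3 uint8, red, green, blue), "K" (3x3 intrinsics, pixels), "R" (3x3) and "t" (3): a world point X has camera coordinates R X + t. Camera axes: x right, y down, z forward; pixel columns grow to the right and rows downward; lengths in mm; the calibration is good to about 2 mm. A picture is of the moment at which its call begins. There is no depth.
- r.hand_in(): hands the job in, once; it reports no verdict.
The state is a dict: "time": time; "joint_pos": joint angles; "qd": joint speeds; "joint_efforts": joint torques, N m; "tool_pos": TCP position; "tcp_rot": TCP orientation; "ft_force": force on the tool from outside, world axes, zero at the start; "wrist_torque": the same for the moment, N m; "finger_gap": finger opening in mm.
Only numpy, scipy, OpenCV 4.12 (cv2) and the standard library are available. Lean on these libraries where they do the work, as an engineer would, in place of code of your own. Each camera call takes 0.05 s, during which the arm holds its last target.

## Working session

There is one attempt and no reset: what is moved stays moved. The work goes in short steps, Python scripts to look and compute and a shell command to move; the robot and the scene stay as the last step left them, time stands still between calls to the robot, and variables do not carry over. Pictures are saved under pics/ and viewed, and the job is handed in when it is done.

```bash
mkdir -p pics; ls
python3 - <<'E'
from bench import r
import cv2
print(r.sense())
for n in ("scene","top"):
    s=r.snapshot(n); cv2.imwrite(f"pics/{n}0.png",s["pixels"][:,:,::-1]); print(n,s["K"],s["R"],s["t"])
E
```

```text
pics
{'time': 0.0, 'joint_pos': array([ 6.20275015e+01,  7.51619455e+00,  8.53302651e+01, -8.28824246e-04,
        8.72616228e+01, -4.89244997e+00]), 'qd': array([ 0.01644944, -0.0606671 ,  0.06220519, -0.06508995, -0.07157006,
        0.00618837]), 'joint_efforts': array([-3.60949034e-04, -5.69397998e+01, -5.00548089e+01, -2.00778109e-04,
        1.52231025e-02,  4.68392693e-05]), 'tool_pos': array([234.89831426, 551.4366481 , 199.32371706]), 'tcp_rot': array([-1.79892241e+02, -8.39309150e-03,  1.56919984e+02]), 'ft_force': array([0.2171904 , 0.47509179, 0.94764498]), 'wrist_torque': array([-0.00887525, -0.08021043, -0.02425267]), 'finger_gap': 85.61730934564447}
scene [[529.84667795   0.         321.77108404]
 [  0.         529.84667795 237.37391124]
 [  0.           0.           1.        ]] [[ 0.87358601 -0.48664199 -0.00520162]
 [-0.33203238 -0.58815914 -0.73744378]
 [ 0.35581172  0.64594768 -0.67538849]] [-426.85438258  313.45068822 1267.48110252]
top [[503.90460381   0.         314.65370823]
 [  0.         503.90460381 233.63194626]
 [  0.           0.           1.        ]] [[ 0.00248951 -0.99995031  0.00965315]
 [-0.98052501 -0.0043366  -0.19634637]
 [ 0.19637847 -0.00897635 -0.98048708]] [  88.3453663   573.48390583 1582.90053487]
```

View pics/scene0.png

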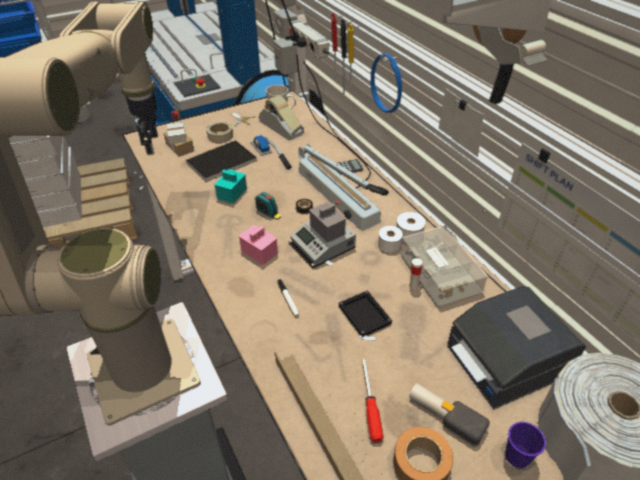

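View pics/top0.png

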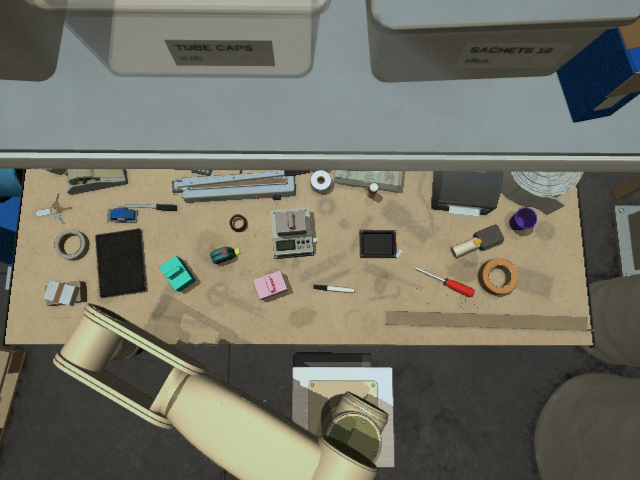

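The scene view shows the marker with its grey hood at about (325,222) and the rest at (365,313). In the top view the hood is at (291,222) and the rest at (378,243). I'll zoom in on both.

```bash
cat > h.py <<'E'
import numpy as np, cv2
from bench import r
def ray(s,u,v):
    K,R,t=map(np.array,(s["K"],s["R"],s["t"]))
    d=R.T@np.linalg.solve(K,[u,v,1.]); return -R.T@t,d/np.linalg.norm(d)
def onz(s,u,v,z):
    o,d=ray(s,u,v); return o+d*(z-o[2])/d[2]
def tri(s1,p1,s2,p2):
    o1,d1=ray(s1,*p1);o2,d2=ray(s2,*p2)
    A=np.stack([d1,-d2],1); k=np.linalg.lstsq(A,o2-o1,rcond=None)[0]
    a=o1+k[0]*d1;b=o2+k[1]*d2; return (a+b)/2,np.linalg.norm(a-b)
def proj(s,X):
    c=s["R"]@np.array(X,float)+s["t"]; c=np.array(s["K"])@c; return c[:2]/c[2]
def crop(s,x0,y0,w,h,f,name):
    im=s["pixels"][y0:y0+h,x0:x0+w,::-1]
    cv2.imwrite("pics/"+name,cv2.resize(im,None,fx=f,fy=f,interpolation=cv2.INTER_CUBIC))
E
python3 - <<'E'
from h import *
s=r.snapshot("scene");t=r.snapshot("top")
crop(s,285,190,120,150,4,"s1.png"); crop(t,260,195,150,75,5,"t1.png")
E
```

```text
(no output)
```

View pics/s1.png

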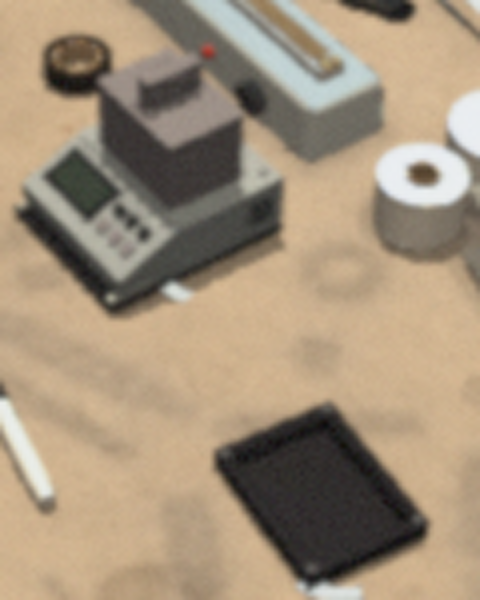

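View pics/t1.png

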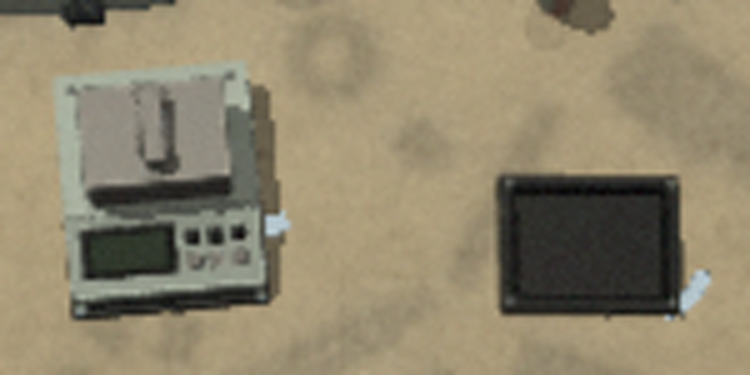

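Top crop: hood top corners are at about (80,86), (229,76), (232,178) and (90,190), and the rest's outer corners at (500,177), (678,177), (681,313) and (503,314). Next I'll measure both.

Run:
```python
from h import *
np.set_printoptions(precision=1,suppress=True)
s=r.snapshot("scene");t=r.snapshot("top")
T=lambda p:((p[0]+.5)/5-.5+260,(p[1]+.5)/5-.5+195)
S=lambda p:((p[0]+.5)/4-.5+285,(p[1]+.5)/4-.5+190)
def rep(n,tp,sp,z):
    # order: +y+x, -y+x, -y-x, +y-x
    for nm,c,P in (("top",[onz(t,*T(p),z) for p in tp],0),("scene",[onz(s,*S(p),z) for p in sp],0),("tri",[tri(t,T(a),s,S(b))[0] for a,b in zip(tp,sp)],0)):
        c=np.array(c); e=[c[1]-c[0],c[2]-c[1],c[2]-c[3],c[3]-c[0]]
        L=[np.linalg.norm(v[:2]) for v in e]
        yx=[np.degrees(np.arctan2(v[0],-v[1])) for v in (e[0],e[2])]; xx=[np.degrees(np.arctan2(-v[1],-v[0])) for v in (e[1],e[3])]
        print(n,nm,c.mean(0),"L",np.array(L),"yaw",np.array(yx),np.array(xx)); 
rep("hood",[(80,86),(229,76),(232,178),(90,190)],[(195,48),(242,117),(170,150),(98,85)],115)
rep("rest",[(500,177),(678,177),(681,313),(503,314)],[(330,404),(427,521),(308,578),(220,452)],16)
# marker top back corners z=54
for p in [(55,77),(246,64)]: print(onz(t,*T(p),54))
for p in [(139,88),(155,168),(175,165),(162,86)]: print("ridge",onz(t,*T(p),141))
```

```text
hood top [601.5 164.9 115. ] L [94.4 65.9 89.3 67.4] yaw [4.2 5.2] [2.  6.3]
hood scene [601.1 160.4 115. ] L [84.1 61.7 87.3 81.8] yaw [-6.9  6.7] [5.2 1.7]
hood tri [603.  165.  110.7] L [91.4 63.1 89.9 75.2] yaw [-2.4  5.3] [2.9 3.8]
rest top [ 548.5 -119.9   16. ] L [119.2  91.9 117.9  92.5] yaw [0.3 0.6] [-0.4  0.4]
rest scene [ 548.2 -122.3   16. ] L [114.2  90.1 115.1  85.9] yaw [-0.  -2.1] [0.5 0. ]
rest tri [ 549.3 -120.3   13.2] L [118.3  90.8 116.9  90.5] yaw [-0.8 -0.9] [-0.   0.9]
[652.2 235.3  54. ]
[661.6 109.8  54. ]
ridge [623.8 175.9 141. ]
ridge [573.  165.4 141. ]
ridge [575.  153.1 141. ]
ridge [625.1 161.7 141. ]
```

Run:
```python
from h import *
np.set_printoptions(precision=1,suppress=True)
t=r.snapshot("top"); im=t["pixels"]
def rect(mask,z,n):
    m=mask.astype(np.uint8); k,l,st,_=cv2.connectedComponentsWithStats(m); 
    i=1+np.argmax(st[1:,4]); mm=(l==i).astype(np.uint8)
    big=cv2.resize(mm*255,None,fx=8,fy=8,interpolation=cv2.INTER_LINEAR)>127
    c=max(cv2.findContours(big.astype(np.uint8),0,1)[0],key=cv2.contourArea)[:,0]
    P=np.array([onz(t,(u+.5)/8-.5,(v+.5)/8-.5,z)[:2] for u,v in c],np.float32)
    hull=P
    print(n,st[i],cv2.minAreaRect(hull)); 
    M=cv2.moments(hull.reshape(-1,1,2)); print(M['m10']/M['m00'],M['m01']/M['m00'], M['m00'])
    return mm
def roi(x0,y0,x1,y1):
    z=np.zeros((480,640),bool); z[y0:y1,x0:x1]=1; return z
g=im.astype(int); 
print(im[225,282],im[222,290],im[236,290],im[245,378],im[232,378],im[205,300],im[210,345],im[220,309])
rect(roi(350,220,410,270)&(g.max(2)<85),16,"rest")
hm=roi(268,205,312,240)&(g[:,:,0]-g[:,:,1]>7)&(g.max(2)>75)&(g.max(2)<175)&(g[:,:,0]-g[:,:,2]<35)
mm=rect(hm,115,"hood")
o=im[:,:,::-1].copy(); o[mm>0]=(0,0,255); 
o=np.vstack([o[200:260,260:330],im[200:260,260:330,::-1]])
cv2.imwrite("pics/m.png",cv2.resize(o,None,fx=5,fy=5,interpolation=cv2.INTER_NEAREST))
```

```text
[147 142 129] [147 142 131] [86 87 80] [47 45 40] [21 24 21] [179 166 131] [172 160 126] [102 106  96]
rest [ 359  230   37   28 1006] ((548.99609375, -118.474365234375), (94.2205581665039, 123.50447845458984), 0.22648048400878906)
549.0430047571382 -118.84669614258054 11250.01216229843
hood [311 212   1   8   8] ((619.7962036132812, 102.53727722167969), (25.54100799560547, 2.7664425373077393), 0.2333192378282547)
619.800730541864 102.53913301605935 67.67660013516434
```

View pics/m.png

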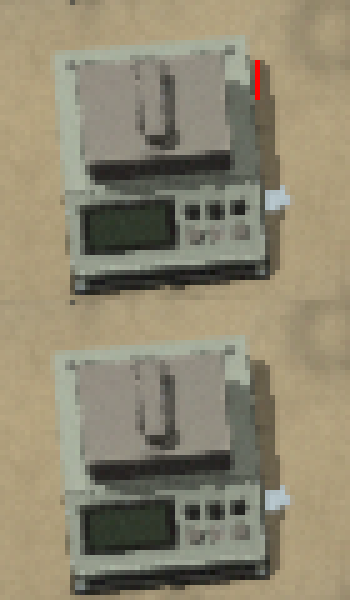

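Run:
```python
from h import *
np.set_printoptions(precision=2,suppress=True)
t=r.snapshot("top"); im=t["pixels"]
b=cv2.medianBlur(im,3).astype(int)
print((b[215:240:3,268:316:3,0]-b[215:240:3,268:316:3,1]))
print(b[215:240:3,268:316:3,0])
m=(b[:,:,0]-b[:,:,1]>2)&(b[:,:,0]>112)&(b[:,:,0]<168)&(b[:,:,0]-b[:,:,2]<30)
z=np.zeros_like(m); z[207:238,270:308]=m[207:238,270:308]
z=cv2.morphologyEx(z.astype(np.uint8),cv2.MORPH_CLOSE,np.ones((7,7)))
z=cv2.morphologyEx(z,cv2.MORPH_OPEN,np.ones((5,5)))
big=(cv2.GaussianBlur(cv2.resize(z*255,None,fx=8,fy=8,interpolation=cv2.INTER_LINEAR),(0,0),5)>127).astype(np.uint8)
c=max(cv2.findContours(big,0,1)[0],key=cv2.contourArea)[:,0]
P=np.array([onz(t,(u+.5)/8-.5,(v+.5)/8-.5,115)[:2] for u,v in c],np.float32)
print(cv2.minAreaRect(P)); M=cv2.moments(P.reshape(-1,1,2)); print(M['m10']/M['m00'],M['m01']/M['m00'],M['m00'])
o=im[:,:,::-1].copy(); ct=cv2.findContours(z,0,1)[0]; cv2.drawContours(o,ct,-1,(0,0,255),1)
cv2.imwrite("pics/m2.png",cv2.resize(o[200:260,260:330],None,fx=8,fy=8,interpolation=cv2.INTER_NEAREST))
```

```text
[[ 16  -4  -8   6   6   6   5   6   4   5   4   5   5  -8   5   9]
 [ 16  -3  -6   6   7   5   5   6  -1   6   3   4   3  -5   2   9]
 [ 15   4  -8   4   5   6   6   5   5   5   4   4   6  -4   0  10]
 [ 14   7  -8   4   5   5   5   4   6   3   4   4   2  -4   7   8]
 [ 16   9  -7   3   5   5   6   3   2   2   5   5   3  -5  -6   8]
 [ 14  11  -8   3   3   5   5   6   5   4   5   2   2  -5  -4   8]
 [ 16  14  -7   1   3   1   2   1   2   4   0   2   1  -3  -3   9]
 [ 16  12  -8  -7  -1   0  -3  -3  -2  -5  -4  -2  -5  -3  -8  10]
 [ 17  15  -8  -5  -6  -5  -4  -4  -4  -7  -5  -5  -7  -6  -4 -15]]
[[176 169 164 147 146 146 143 145 111 142 145 146 145 169 100 105]
 [177 171 168 147 149 147 145 147 101 142 144 145 145 100 101 103]
 [178 170 169 147 147 148 146 144 115 140 146 146 146 101 102 104]
 [178 171 168 147 148 148 147 144 133 139 147 146 142 103 101 102]
 [176 172 169 142 147 148 148 101  61  85 148 146 148 102 101 104]
 [176 174 168 145 147 149 147 131  78 134 139  92  73  98 103 103]
 [173 176 170 111  43  40  40  42  40  39  39  42  40 101 103 105]
 [176 175 169 158  71  76  80  84  79  81  82  86  81  92 112 102]
 [176 173 146 140 140 115  80  82  93 131 132 135 133 144 147 168]]
((602.509033203125, 168.55780029296875), (67.43782043457031, 95.32020568847656), 4.489622592926025)
602.6875653502202 168.5416075241126 5940.304026634665
```

View pics/m2.png

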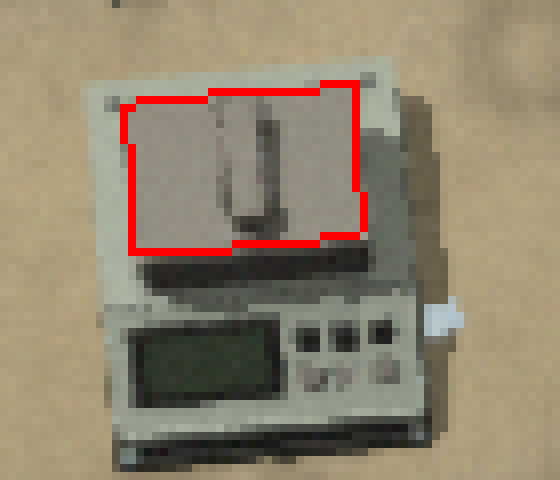

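Hood: centre about (602.5,167), yaw 4.5°, 67x95 mm against a known 65x93. Rest: centre about (549,-119.5), yaw 0.2°, slightly oversized from shadow but close to 91x119. I'll add a helper that turns a target into tool-axis shifts.

```bash
cat >> h.py <<'E'
from scipy.spatial.transform import Rotation as Ro
def go(x,y,z,yaw):
    s=r.sense(); R=Ro.from_euler('xyz',s["tcp_rot"],degrees=True).as_matrix()
    d=R.T@(np.array([x,y,z])-s["tool_pos"]); dy=(yaw-s["tcp_rot"][2]+180)%360-180
    print("shift m",np.round(d/1000,4),"turn rad",round(-np.radians(dy),4),"rot",s["tcp_rot"].round(2),"pos",s["tool_pos"].round(1),"F",s["ft_force"].round(1),"t",s["time"],"gap",round(s["finger_gap"],1),"j6",s["joint_pos"][5].round(1))
E
python3 -c "
from h import *
go(602.5,167,240,184.5)
t=r.snapshot('top')
for z in (400,600,800): print(onz(t,300,166,z))"
```

```text
shift m [-0.4888 -0.2101 -0.0397] turn rad -0.4814 rot [-179.99   -0.    156.92] pos [235.1 551.9 200.2] F [-0.8  0.3  1.3] t 0.4 gap 85.6 j6 -4.9
[685.43807764 132.42551409 400.        ]
[616.7241545  128.09101226 600.        ]
[548.01023137 123.75651042 800.        ]
```

```bash
python3 -m jog '[[-0.02,-0.008,-0.03,0,1],[-0.06,-0.025,-0.04,-0.04,1],[-0.1,-0.043,-0.04,-0.1,1],[-0.14,-0.06,-0.04,-0.16,1],[-0.18,-0.077,-0.04,-0.22,1],[-0.22,-0.095,-0.04,-0.28,1],[-0.26,-0.112,-0.04,-0.34,1],[-0.3,-0.129,-0.04,-0.4,1],[-0.34,-0.146,-0.04,-0.44,1],[-0.38,-0.163,-0.04,-0.481,1],[-0.42,-0.18,-0.04,-0.481,1],[-0.45,-0.193,-0.04,-0.481,1],[-0.475,-0.204,-0.04,-0.481,1],[-0.4888,-0.21,-0.04,-0.481,1],[-0.4888,-0.21,-0.04,-0.481,1],[-0.4888,-0.21,-0.04,-0.481,1]]'
python3 - <<'E'
from h import *
go(602.5,167,119,184.5)
s=r.snapshot("scene");t=r.snapshot("top")
crop(s,265,120,150,150,4,"s2.png"); crop(t,240,180,150,90,5,"t2.png")
E
```

```text
time: 2.05
tool_pos: [602.1, 167.8, 240.3]
tcp_rot: [180.0, -0.0, -175.5]
ft_force: [0.3, 0.4, -0.5]
finger_gap: 85.6
shift m [-0.0005 -0.0009  0.1213] turn rad -0.0003 rot [ 1.7998e+02 -4.0000e-02 -1.7552e+02] pos [602.1 167.8 240.3] F [ 0.3  0.4 -0.5] t 2.05 gap 85.6 j6 -83.6
```

View pics/s2.png

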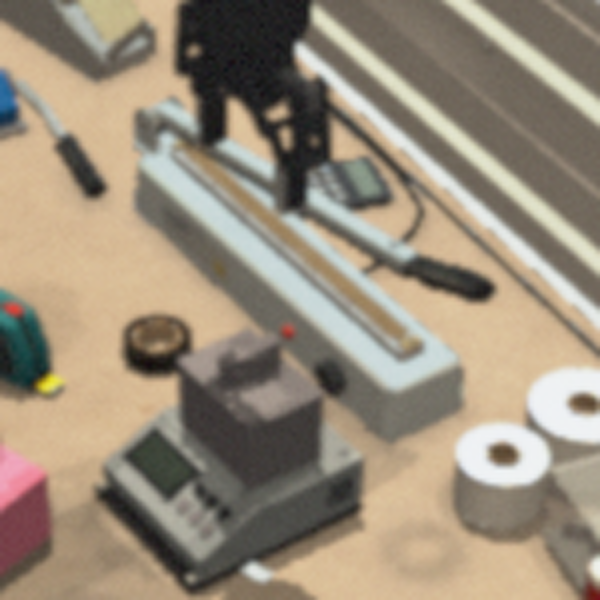

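The picture shows the gripper above the hood with its open fingers at about (210,125) and (292,195), either side of the ridge at (248,360). Nothing is in the way, so I'll go down and check partway.

```bash
python3 -m jog '[[0,-0.001,0.03,0,1],[0,-0.001,0.06,0,1],[0,-0.001,0.085,0,1],[0,-0.001,0.1,0,1],[0,-0.001,0.11,0,1],[0,-0.001,0.118,0,1],[0,-0.001,0.12,0,1],[0,-0.001,0.12,0,1]]'
python3 - <<'E'
from h import *
go(602.5,167,119,184.5)
s=r.snapshot("scene");t=r.snapshot("top")
crop(s,265,150,150,120,5,"s3.png")
E
```

```text
time: 2.95
tool_pos: [602.2, 167.6, 121.1]
tcp_rot: [180.0, 0.0, -175.4]
ft_force: [0.1, -0.2, -0.8]
finger_gap: 85.3
shift m [-0.0002 -0.0006  0.0021] turn rad 0.0011 rot [ 1.7998e+02  4.0000e-02 -1.7544e+02] pos [602.2 167.6 121.1] F [ 0.1 -0.2 -0.8] t 2.95 gap 85.3 j6 -83.7
```

View pics/s3.png

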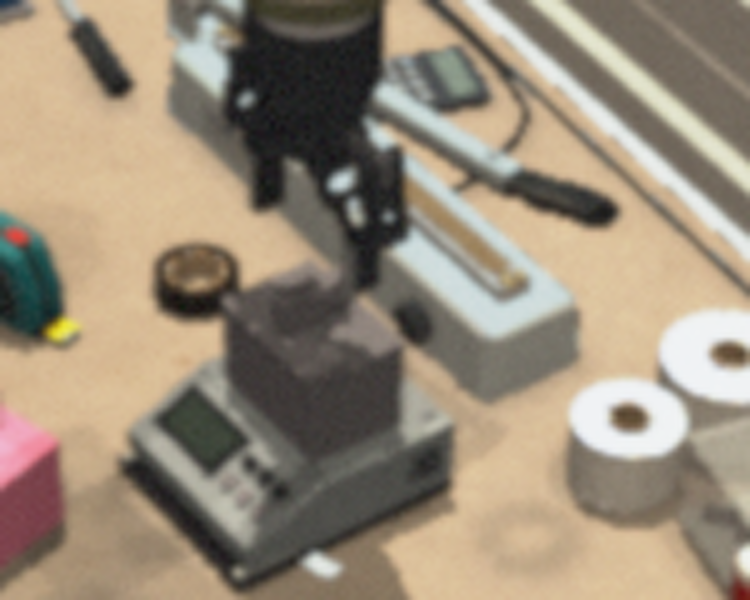

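Run:
```python
from h import *
s=r.snapshot("scene")
f=lambda X:(((proj(s,X)-[265,150])+.5)*5).round()
c,si=np.cos(np.radians(4.5)),np.sin(np.radians(4.5))
L=lambda x,y,z:(602.5+c*x-si*y,167+si*x+c*y,z)
print("tcp open",f((602.2,167.6,134)),"fingers",f(L(0,43,134)),f(L(0,-43,134)),"ridge ctr",f(L(0,0,141)),"ridge ends",f(L(-24,0,141)),f(L(24,0,141)),"hood corners",[f(L(a*32.5,b*46.5,115)) for a,b in((1,1),(1,-1),(-1,-1),(-1,1))])
```

```text
tcp open [316. 291.] fingers [275. 252.] [361. 332.] ridge ctr [317. 282.] ridge ends [282. 297.] [352. 267.] hood corners [array([319., 255.]), array([411., 341.]), array([316., 383.]), array([225., 295.])]
```

Run:
```python
from h import *
s=r.snapshot("scene")
f=lambda X:(((proj(s,X)-[265,120])+.5)*4).round()
c,si=np.cos(np.radians(4.5)),np.sin(np.radians(4.5))
L=lambda x,y,z:(602.1+c*x-si*y,167.8+si*x+c*y,z)
for z in(240,253,275): print(z,f(L(0,43,z)),f(L(0,-43,z)))
crop(s,300,165,60,60,10,"s4.png")
t=r.snapshot("top"); crop(t,260,195,60,60,10,"t4.png")
```

```text
240 [218. 200.] [290. 263.]
253 [218. 184.] [290. 247.]
275 [218. 157.] [290. 219.]
```

View pics/s4.png

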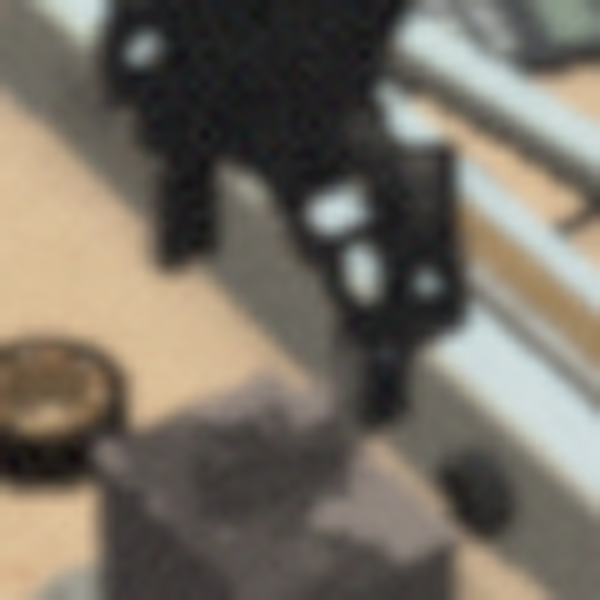

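View pics/t4.png

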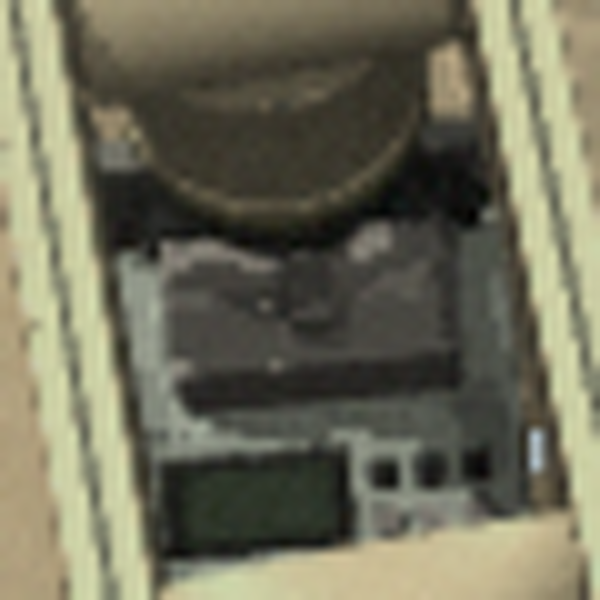

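Run:
```python
from h import *
s=r.snapshot("scene");t=r.snapshot("top")
c,si=np.cos(np.radians(4.5)),np.sin(np.radians(4.5))
L=lambda x,y,z:(602.2+c*x-si*y,167.6+si*x+c*y,z)
for z in(121,134,150,170):
  print(z,*[((proj(t,L(x,y,z))-[260,195]+.5)*10).round() for x,y in((-11,50),(-11,-50),(11,50))],*[((proj(s,L(x,y,z))-[300,165]+.5)*10).round() for x,y in((-11,50),(-11,-50))])
```

```text
121 [150. 305.] [469. 282.] [146. 237.] [154. 390.] [351. 577.]
134 [148. 296.] [469. 273.] [143. 227.] [154. 355.] [351. 542.]
150 [144. 285.] [468. 261.] [140. 215.] [153. 311.] [352. 497.]
170 [139. 270.] [468. 247.] [135. 200.] [152. 255.] [353. 441.]
```

The fingertips look about 30 mm higher than I expect. Closing gently here is safe either way, and the finger gap will tell: about 14 mm means the ridge is held.

```bash
python3 -m jog '[[0,0,0,0,0.7],[0,0,0,0,0.5],[0,0,0,0,0.4],[0,0,0,0,0.3],[0,0,0,0,0.3],[0,0,0,0,0.3]]' 20
python3 - <<'E'
from h import *
go(602.5,167,119,184.5)
s=r.snapshot("scene")
crop(s,300,165,60,60,10,"s5.png")
E
```

```text
time: 3.9
tool_pos: [602.2, 167.5, 120.9]
tcp_rot: [180.0, 0.0, -175.4]
ft_force: [-0.6, 0.1, 0.3]
finger_gap: 25.7
shift m [-0.0003 -0.0005  0.0019] turn rad 0.001 rot [ 1.7998e+02  3.0000e-02 -1.7544e+02] pos [602.2 167.5 120.9] F [-0.6  0.1  0.3] t 3.9 gap 25.7 j6 -83.7
```

View pics/s5.png

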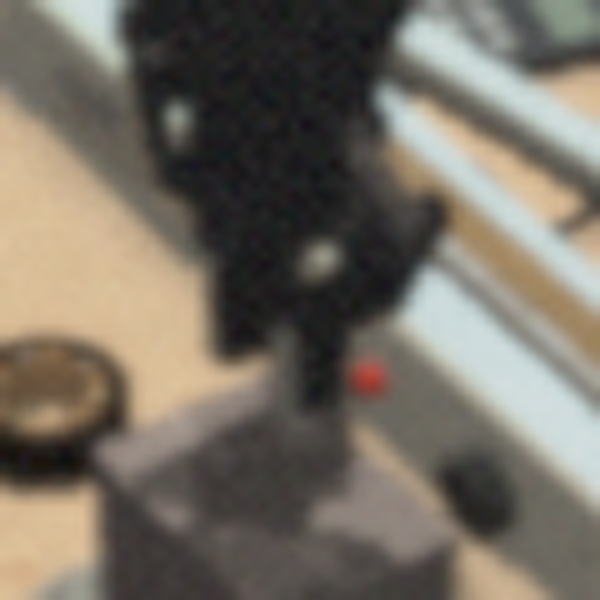

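```bash
python3 -m jog '[[0,0,0,0,0.15],[0,0,0,0,0.1],[0,0,0,0,0.1],[0,0,0,0,0.1]]' 20
python3 - <<'E'
from h import *
go(602.5,167,119,184.5)
s=r.snapshot("scene")
crop(s,300,165,60,60,10,"s6.png")
f=lambda X:((proj(s,X)-[300,165]+.5)*10).round()
for z in (123,140,155): print(z,f((602-1,167.5+13,z)),f((602+1,167.5-13,z)))
E
```

```text
time: 4.35
tool_pos: [602.1, 167.5, 120.9]
tcp_rot: [180.0, 0.0, -175.4]
ft_force: [0.2, -0.3, 0.2]
finger_gap: 8.7
shift m [-0.0003 -0.0005  0.0019] turn rad 0.0009 rot [ 1.7998e+02  3.0000e-02 -1.7545e+02] pos [602.1 167.5 120.9] F [ 0.2 -0.3  0.2] t 4.35 gap 8.7 j6 -83.7
123 [257. 439.] [308. 487.]
140 [257. 392.] [308. 441.]
155 [257. 351.] [309. 399.]
```

View pics/s6.png

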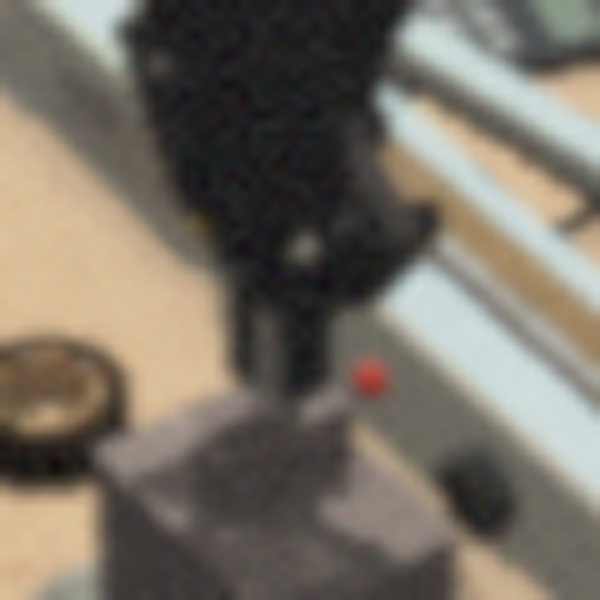

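The gap of 8.7 mm is narrower than the ridge, and there was no force. So the tips are still above the ridge, as the picture shows at (245,385) and (310,395), about 30 mm above the reported TCP height. I'll open halfway and feel down in small steps.

```bash
python3 -m jog '[[0,0,0,0,0.5],[0,0,0,0,0.5],[0,0,0,0,0.5],[0,0,0.001,0,0.5],[0,0,0.002,0,0.5],[0,0,0.003,0,0.5],[0,0,0.004,0,0.5],[0,0,0.005,0,0.5],[0,0,0.006,0,0.5],[0,0,0.006,0,0.5]]' 20
python3 -c "
from h import *
go(602.5,167,119,184.5)"
```

```text
time: 5.4
tool_pos: [602.0, 167.4, 114.7]
tcp_rot: [180.0, 0.0, -175.4]
ft_force: [0.5, 0.7, -0.1]
finger_gap: 42.5
shift m [-0.0005 -0.0005 -0.0043] turn rad 0.0009 rot [ 1.7998e+02  1.0000e-02 -1.7545e+02] pos [602.  167.4 114.7] F [ 0.5  0.7 -0.1] t 5.4 gap 42.5 j6 -83.7
```

```bash
python3 -m jog '[[0,0,0.002,0,0.5],[0,0,0.004,0,0.5],[0,0,0.006,0,0.5],[0,0,0.008,0,0.5],[0,0,0.01,0,0.5],[0,0,0.01,0,0.5]]' 20
python3 -c "
from h import *
go(602.5,167,119,184.5)
s=r.snapshot('scene')
crop(s,300,165,60,60,10,'s7.png');t=r.snapshot('top'); crop(t,260,195,60,60,10,'t7.png')"
```

```text
time: 6.0
tool_pos: [601.7, 167.4, 104.2]
tcp_rot: [180.0, -0.0, -175.4]
ft_force: [0.2, 0.4, -1.2]
finger_gap: 42.7
shift m [-0.0007 -0.0004 -0.0148] turn rad 0.0009 rot [ 1.7998e+02 -3.0000e-02 -1.7545e+02] pos [601.7 167.4 104.2] F [ 0.2  0.4 -1.2] t 6.0 gap 42.7 j6 -83.7
```

View pics/s7.png

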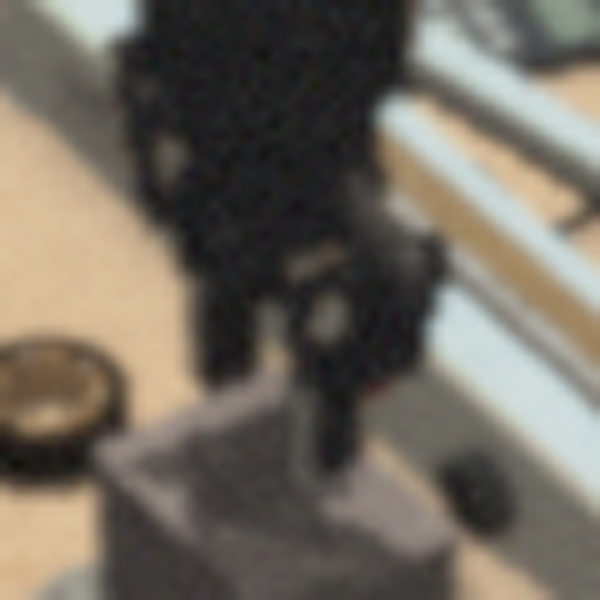

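View pics/t7.png

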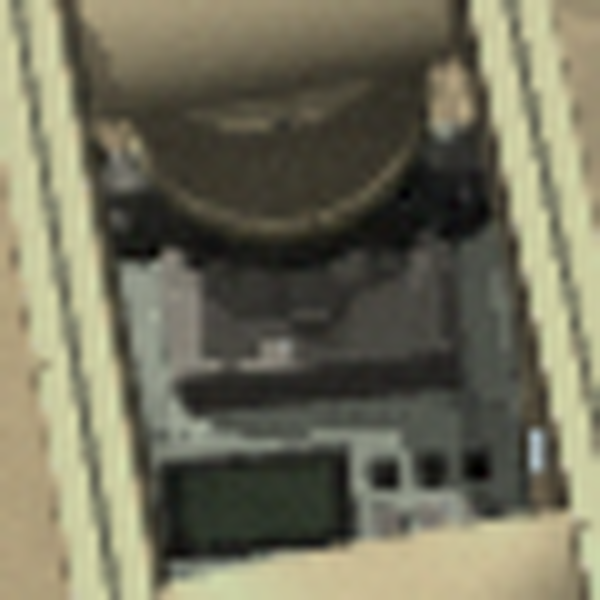

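The -y fingertip at (335,465) is now in front of the ridge, and there's still no contact. By the picture the tips are at z≈136 while the TCP reads 104. I'll keep feeling down.

```bash
python3 -m jog '[[0,0,0.002,0,0.5],[0,0,0.004,0,0.5],[0,0,0.006,0,0.5],[0,0,0.008,0,0.5],[0,0,0.01,0,0.5],[0,0,0.01,0,0.5]]' 20
python3 -m jog '[[0,0,0.001,0,0.5],[0,0,0.002,0,0.5],[0,0,0.003,0,0.5],[0,0,0.003,0,0.5]]' 20
python3 -c "
from h import *
go(602.5,167,119,184.5)
s=r.snapshot('scene')
crop(s,300,165,60,60,10,'s8.png')"
```

```text
time: 6.7
tool_pos: [601.6, 167.4, 94.1]
tcp_rot: [180.0, -0.0, -175.4]
ft_force: [-0.3, -0.3, -0.9]
finger_gap: 42.6
time: 7.1
tool_pos: [601.6, 167.4, 90.9]
tcp_rot: [180.0, -0.1, -175.4]
ft_force: [-0.8, -0.1, 0.2]
finger_gap: 42.4
shift m [-0.0009 -0.0004 -0.0281] turn rad 0.0009 rot [ 1.7999e+02 -5.0000e-02 -1.7545e+02] pos [601.6 167.4  90.9] F [-0.8 -0.1  0.2] t 7.1 gap 42.4 j6 -83.7
```

View pics/s8.png

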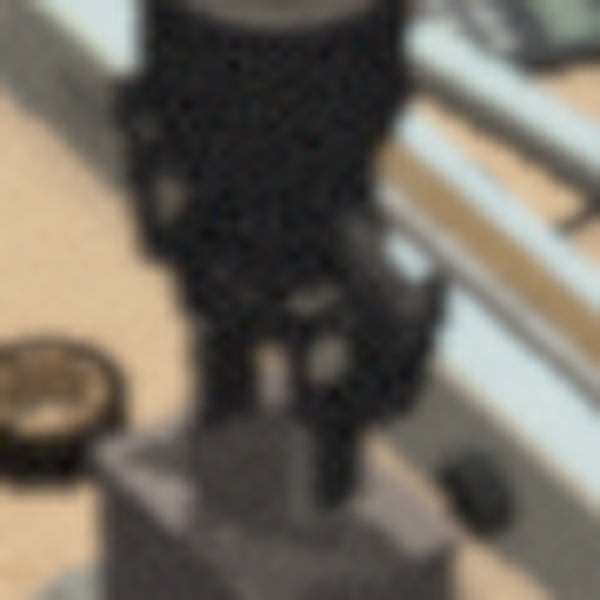

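The tip is at (335,505), z≈126, alongside the ridge and still about 11 mm above the hood top. I'll go 4 mm lower and close.

```bash
python3 -m jog '[[0,0,0.002,0,0.5],[0,0,0.004,0,0.5],[0,0,0.004,0,0.4],[0,0,0.004,0,0.3],[0,0,0.004,0,0.2],[0,0,0.004,0,0.1],[0,0,0.004,0,0.05],[0,0,0.004,0,0.05],[0,0,0.004,0,0.05]]' 40
python3 -c "
from h import *
go(602.5,167,119,184.5)
s=r.snapshot('scene')
crop(s,300,165,60,60,10,'s9.png')"
```

```text
time: 8.05
tool_pos: [601.6, 167.4, 87.0]
tcp_rot: [180.0, -0.0, -175.4]
ft_force: [0.3, 0.4, -0.5]
finger_gap: 13.0
shift m [-0.0008 -0.0004 -0.032 ] turn rad 0.0009 rot [ 1.7999e+02 -5.0000e-02 -1.7545e+02] pos [601.6 167.4  87. ] F [ 0.3  0.4 -0.5] t 8.05 gap 13.0 j6 -83.7
```

View pics/s9.png

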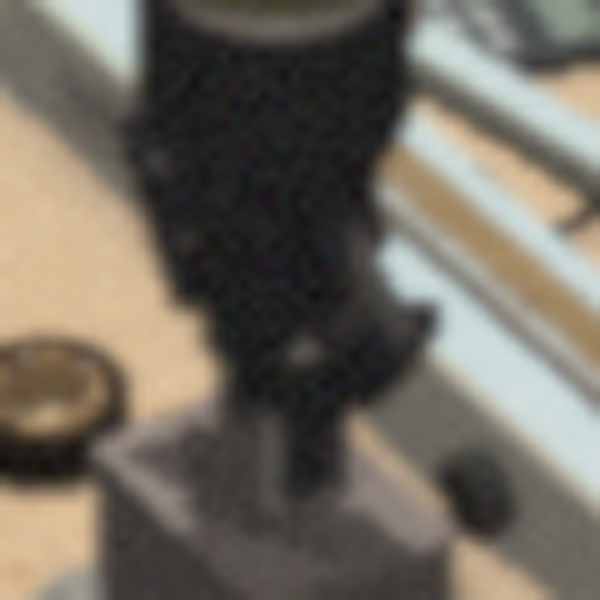

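Gap 13.0, close to the 14 mm ridge, with the fingers round it. I'll lift 20 mm and check.

```bash
python3 -m jog '[[0,0,0,0,0],[0,0,-0.003,0,0],[0,0,-0.008,0,0],[0,0,-0.014,0,0],[0,0,-0.02,0,0],[0,0,-0.02,0,0]]' 40
python3 -c "
from h import *
go(602.5,167,119,184.5)
s=r.snapshot('scene')
crop(s,280,150,100,100,6,'s10.png')"
```

```text
time: 8.7
tool_pos: [602.6, 167.5, 108.8]
tcp_rot: [180.0, 0.1, -175.4]
ft_force: [-0.5, -0.3, -0.7]
finger_gap: 12.9
shift m [ 0.0002 -0.0005 -0.0102] turn rad 0.0009 rot [ 1.7997e+02  1.0000e-01 -1.7545e+02] pos [602.6 167.5 108.8] F [-0.5 -0.3 -0.7] t 8.7 gap 12.9 j6 -83.7
```

View pics/s10.png

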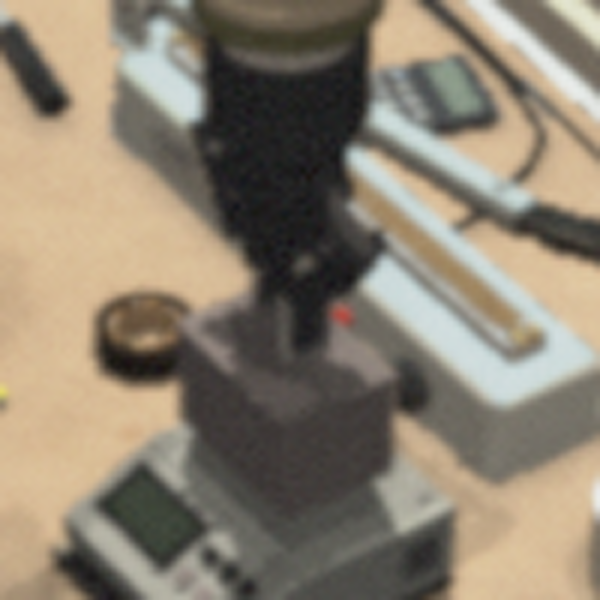

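The hood came up cleanly, with its whole skirt now above the marker at (290,480). I'll lift it clear.

```bash
python3 -m jog '[[0,0,-0.01,0,0],[0,0,-0.025,0,0],[0,0,-0.04,0,0],[0,0,-0.052,0,0],[0,0,-0.06,0,0],[0,0,-0.06,0,0]]' 40
python3 -c "
from h import *
go(548.3,-119.5,165,180.2)"
```

```text
time: 9.35
tool_pos: [603.4, 167.7, 170.4]
tcp_rot: [180.0, 0.2, -175.4]
ft_force: [0.2, -0.5, -0.6]
finger_gap: 13.1
shift m [ 0.0777 -0.2819  0.0049] turn rad 0.076 rot [ 179.96    0.24 -175.45] pos [603.4 167.7 170.4] F [ 0.2 -0.5 -0.6] t 9.35 gap 13.1 j6 -83.7
```

```bash
python3 -m jog '[[0.005,-0.015,0,0.01,0],[0.012,-0.04,0,0.02,0],[0.02,-0.07,0,0.03,0],[0.028,-0.1,0,0.04,0],[0.036,-0.13,0,0.05,0],[0.044,-0.16,0,0.06,0],[0.053,-0.19,0,0.07,0],[0.061,-0.22,0,0.076,0],[0.069,-0.25,0,0.076,0],[0.075,-0.27,0,0.076,0],[0.0777,-0.28,0,0.076,0],[0.0777,-0.2819,0.005,0.076,0],[0.0777,-0.2819,0.005,0.076,0],[0.0777,-0.2819,0.005,0.076,0]]' 40
python3 - <<'E'
from h import *
go(548.3,-119.5,165,180.2)
s=r.snapshot("scene");t=r.snapshot("top")
crop(s,315,230,100,120,5,"s11.png"); crop(t,335,195,90,80,8,"t11.png")
E
```

```text
time: 10.75
tool_pos: [548.1, -118.5, 164.3]
tcp_rot: [179.9, 0.2, -179.8]
ft_force: [-0.1, 0.1, -0.5]
finger_gap: 13.0
shift m [-0.0002 -0.001  -0.0007] turn rad 0.0008 rot [ 179.9     0.18 -179.76] pos [ 548.1 -118.5  164.3] F [-0.1  0.1 -0.5] t 10.75 gap 13.0 j6 -107.8
```

View pics/s11.png

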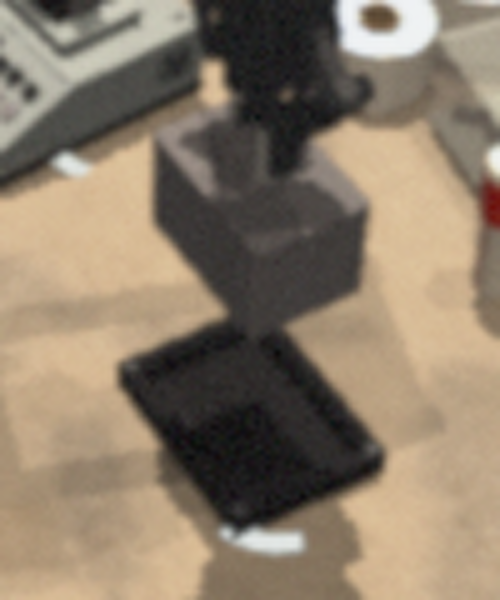

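View pics/t11.png

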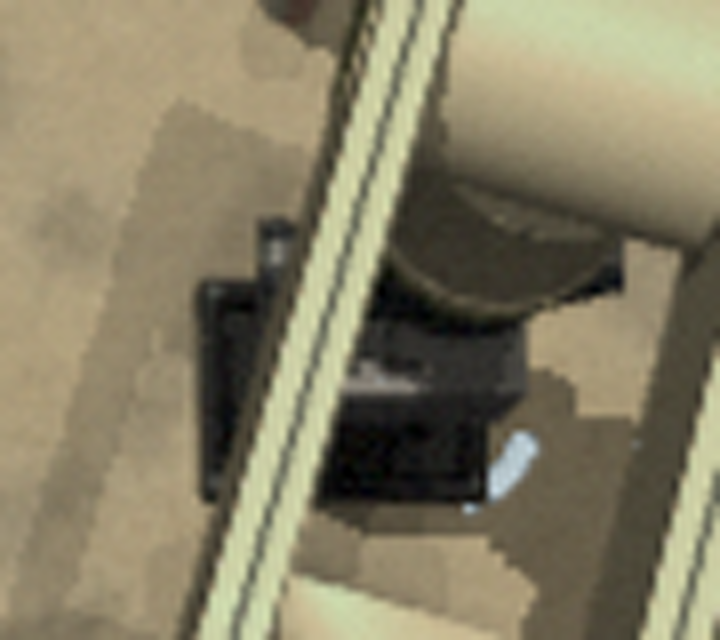

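Run:
```python
from h import *
np.set_printoptions(precision=1,suppress=True)
s=r.snapshot("scene");t=r.snapshot("top")
S=lambda p:((p[0]+.5)/5-.5+315,(p[1]+.5)/5-.5+230)
T=lambda p:((p[0]+.5)/8-.5+335,(p[1]+.5)/8-.5+195)
Z=192.3
for n,p,e in (("+x-y",(368,208),(32.5,-46.5)),("-x-y",(250,247),(-32.5,-46.5)),("-x+y",(155,138),(-32.5,46.5))):
    print(n,onz(s,*S(p),Z),"centre",onz(s,*S(p),Z)[:2]-e)
for n,p,e in (("b+x-y",(358,292),(32.5,-46.5)),("b-x-y",(255,337),(-32.5,-46.5)),("b-x+y",(157,207),(-32.5,46.5))):
    print(n,"centre",onz(s,*S(p),Z-61)[:2]-e)
print("top -x-y",onz(t,*T((523,397)),Z)[:2]-[-32.5,-46.5])
f=lambda X:((proj(s,X)-[315,230]+.5)*5).round()
print([f((549+a*32.5,-119.5+b*46.5,z)) for z in (192.3,131.3) for a,b in ((1,-1),(-1,-1),(-1,1))])
```

```text
+x-y [ 574.3 -166.4  192.3] centre [ 541.8 -119.9]
-x-y [ 513.  -160.3  192.3] centre [ 545.5 -113.8]
-x+y [511.8 -77.8 192.3] centre [ 544.3 -124.3]
b+x-y centre [ 543.2 -117.8]
b-x-y centre [ 549.5 -117.5]
b-x+y centre [ 553.1 -114.5]
top -x-y [ 547.6 -115.4]
[array([381., 203.]), array([264., 253.]), array([159., 129.]), array([370., 290.]), array([257., 341.]), array([156., 217.])]
```

The corners scatter by about 4 mm but average near (546,-118), so it's aligned within what this view can show. I'll go down to just above the mouth and compare directly.

```bash
python3 -m jog '[[0,-0.001,0.02,0,0],[0,-0.001,0.045,0,0],[0,-0.001,0.07,0,0],[0,-0.001,0.09,0,0],[0,-0.001,0.1,0,0],[0,-0.001,0.106,0,0],[0,-0.001,0.106,0,0],[0,-0.001,0.106,0,0]]' 40
python3 - <<'E'
from h import *
go(548.3,-119.5,37,180.2)
s=r.snapshot("scene");t=r.snapshot("top")
crop(s,325,260,80,80,7,"s12.png"); crop(t,345,205,80,70,9,"t12.png")
f=lambda X:((proj(s,X)-[325,260]+.5)*7).round()
print([f((549+a*32.5,-119.5+b*46.5,z)) for z in (88,27) for a,b in ((1,-1),(-1,-1),(-1,1),(1,1))])
print([f((549+a*45.5,-119.5+b*59.5,16)) for a,b in ((1,-1),(-1,-1),(-1,1),(1,1))])
E
```

```text
time: 11.75
tool_pos: [549.9, -119.8, 60.1]
tcp_rot: [180.0, 0.3, -179.7]
ft_force: [0.4, 0.2, -0.1]
finger_gap: 13.2
shift m [0.0017 0.0003 0.0231] turn rad 0.0013 rot [ 179.96    0.34 -179.72] pos [ 549.9 -119.8   60.1] F [ 0.4  0.2 -0.1] t 11.75 gap 13.2 j6 -107.9
[array([439., 279.]), array([283., 350.]), array([145., 176.]), array([296., 112.]), array([426., 390.]), array([275., 460.]), array([141., 287.]), array([288., 223.])]
[array([473., 420.]), array([262., 519.]), array([ 93., 296.]), array([296., 207.])]
```

View pics/s12.png

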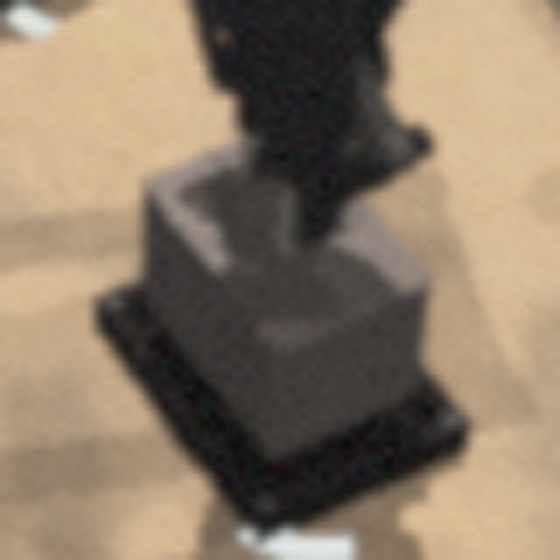

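View pics/t12.png

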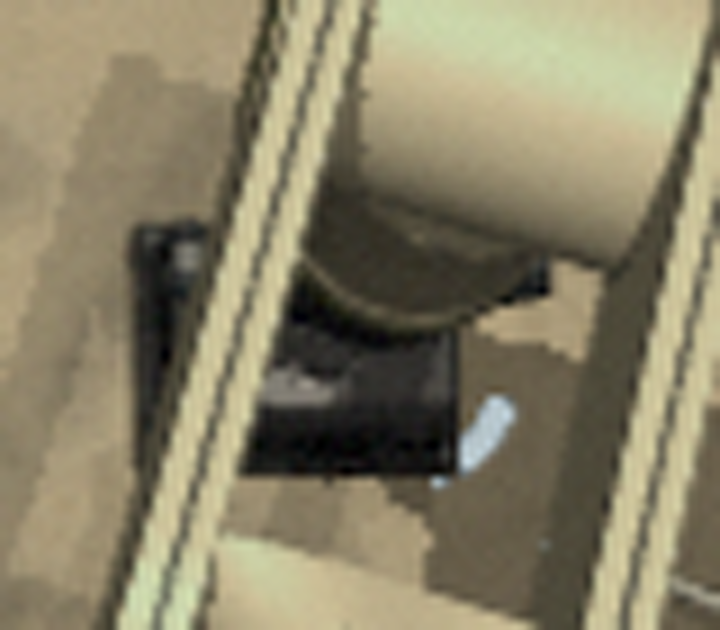

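Hood and rest corners deviate from prediction in the same way: right (430,285) and (468,430), left (147,185) and (97,305). The relative error is under about 1 mm, so I'll lower it slowly.

```bash
python3 -m jog '[[0,0,0.004,0,0],[0,0,0.008,0,0],[0,0,0.011,0,0],[0,0,0.013,0,0],[0,0,0.015,0,0],[0,0,0.016,0,0]]' 40
python3 -c "
from h import *
go(549.3,-119.5,37,180.2)"
```

```text
time: 12.45
tool_pos: [549.9, -119.8, 44.0]
tcp_rot: [180.0, 0.3, -179.7]
ft_force: [-0.3, 0.1, -1.1]
finger_gap: 12.9
shift m [0.0007 0.0003 0.007 ] turn rad 0.0012 rot [ 179.97    0.34 -179.73] pos [ 549.9 -119.8   44. ] F [-0.3  0.1 -1.1] t 12.45 gap 12.9 j6 -107.9
```

```bash
python3 -m jog '[[0,0,0.002,0,0],[0,0,0.004,0,0],[0,0,0.005,0,0],[0,0,0.006,0,0],[0,0,0.006,0,0]]' 40
python3 -m jog '[[0,0,0.001,0,0],[0,0,0.001,0,0]]' 40
```

```text
time: 12.95
tool_pos: [549.9, -119.8, 37.8]
tcp_rot: [180.0, 0.3, -179.7]
ft_force: [0.0, 0.2, -2.5]
finger_gap: 13.1
time: 13.15
tool_pos: [550.2, -119.9, 37.1]
tcp_rot: [180.0, 0.4, -179.7]
ft_force: [-1.0, -0.7, 0.1]
finger_gap: 12.9
```

```bash
python3 -m jog '[[0,0,0.0007,0,0],[0,0,0.0007,0,0]]' 40;python3 -m jog '[[0,0,0.0007,0,0],[0,0,0.0007,0,0]]' 40;python3 -c "
from h import *
go(549.3,-119.5,37,180.2)"
```

```text
time: 13.35
tool_pos: [550.5, -120.0, 37.0]
tcp_rot: [180.0, 0.4, -179.7]
ft_force: [-0.6, -0.0, 3.8]
finger_gap: 13.2
time: 13.55
tool_pos: [550.7, -120.0, 36.9]
tcp_rot: [180.0, 0.4, -179.7]
ft_force: [-1.6, 1.4, 7.5]
finger_gap: 13.0
shift m [ 0.0013  0.0005 -0.0001] turn rad 0.0012 rot [ 179.99    0.41 -179.73] pos [ 550.7 -120.    36.9] F [-1.6  1.4  7.5] t 13.55 gap 13.0 j6 -107.9
```

Floor contact came at TCP 37.0, exactly where predicted. I'll open the jaws, then look.

```bash
python3 -m jog '[[0,0,0,0,0.15],[0,0,0,0,0.3],[0,0,0,0,0.5],[0,0,0,0,0.5],[0,0,0,0,0.5],[0,0,-0.01,0,0.5],[0,0,-0.025,0,0.5],[0,0,-0.05,0,0.5],[0,0,-0.08,0,0.5],[0,0,-0.11,0,0.6],[0,0,-0.14,0,0.8],[0,0,-0.16,0,1],[0,0,-0.16,0,1]]' 40
python3 - <<'E'
from h import *
go(602,167.4,180,184.5)
s=r.snapshot("scene");t=r.snapshot("top")
crop(s,325,260,80,80,7,"s13.png"); crop(s,285,170,100,90,7,"s14.png"); crop(t,260,190,60,60,10,"t14.png")
f=lambda X:((proj(s,X)-[325,260]+.5)*7).round()
print([f((549+a*32.5,-119.5+b*46.5,z)) for z in (65,16) for a,b in ((1,-1),(-1,-1),(-1,1),(1,1))])
E
```

```text
time: 14.85
tool_pos: [552.1, -120.9, 202.9]
tcp_rot: [-179.9, 0.9, -179.7]
ft_force: [0.4, -0.3, 0.1]
finger_gap: 85.5
shift m [-0.0509  0.2881  0.0229] turn rad -0.0738 rot [-179.86    0.88 -179.73] pos [ 552.1 -120.9  202.9] F [ 0.4 -0.3  0.1] t 14.85 gap 85.5 j6 -107.9
[array([434., 322.]), array([280., 392.]), array([143., 219.]), array([293., 154.]), array([423., 409.]), array([273., 479.]), array([140., 306.]), array([286., 242.])]
```

View pics/s13.png

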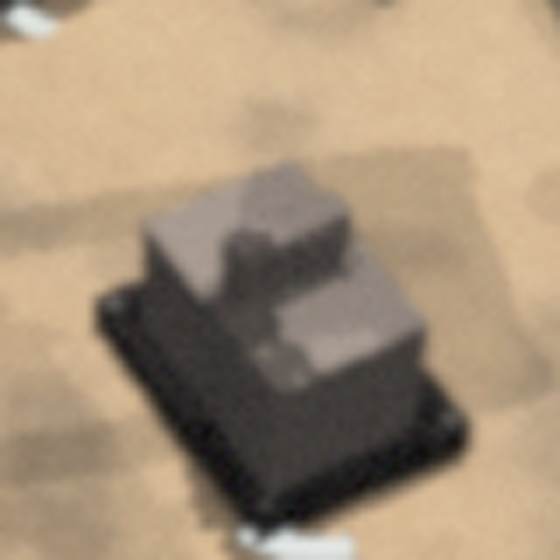

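View pics/s14.png

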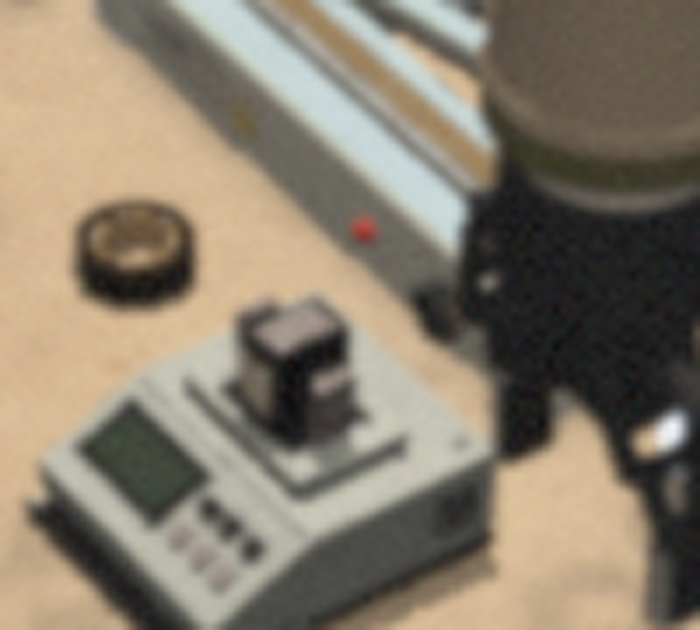

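View pics/t14.png

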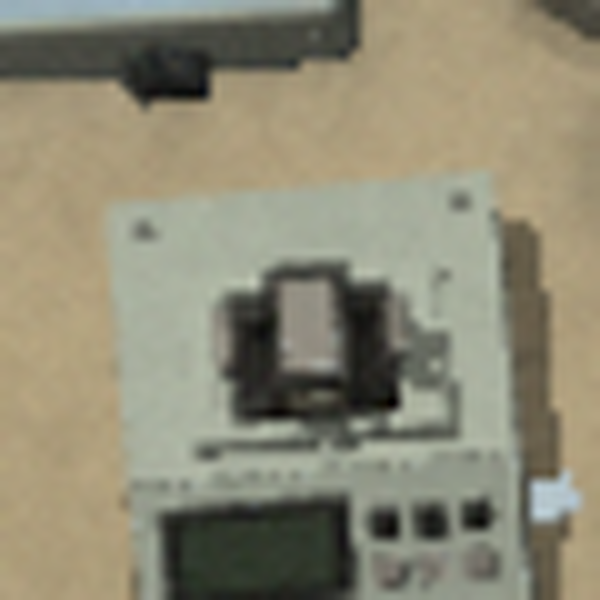

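The hood sits square and low in the rest: top corners (145,225), (425,328) and (295,390), against predicted (143,219), (434,322) and (280,392). The cassette is exposed, with its head at (310,320) in the top crop and catch pads at columns 215 and 410. Now I'll measure it.

Run:
```python
from h import *
np.set_printoptions(precision=1,suppress=True)
s=r.snapshot("scene");t=r.snapshot("top")
T=lambda p:((p[0]+.5)/10-.5+260,(p[1]+.5)/10-.5+190)
S=lambda p:((p[0]+.5)/7-.5+285,(p[1]+.5)/7-.5+170)
for n,p in (("head top L",(278,325)),("head top R",(343,322)),("head back",(309,268)),("face back",(309,280)),("face front",(312,378)),("face ctr",(310,325))): print(n,onz(t,*T(p),104))
for n,p in (("padL",(217,330)),("padR",(410,325))): print(n,onz(t,*T(p),97))
print("scene face ctr",onz(s,*S((295,327)),104)); print(tri(t,T((310,325)),s,S((295,327))))
# marker top back corners & front plinth corners
for n,p,z in (("backL",(107,210),54),("backR",(490,177),54),("plF L",(200,445),64),("plF R",(458,430),64)): print(n,onz(t,*T(p),z))
f=lambda X:((proj(s,X)-[285,170]+.5)*7).round(); g=lambda X:((proj(t,X)-[260,190]+.5)*10).round()
c,si=np.cos(np.radians(4.5)),np.sin(np.radians(4.5))
L=lambda x,y,z:(602+c*x-si*y,166.5+si*x+c*y,z)
for x,y,z in ((20,13,104),(20,-13,104),(-20,-13,104),(-20,13,104),(-28,42,64),(-28,-42,64),(28,-42,64),(10,31,98),(-10,31,98),(10,-31,98),(-10,-31,98)): print((x,y,z),"S",f(L(x,y,z)),"T",g(L(x,y,z)))
```

```text
head top L [600.7 177.4 104. ]
head top R [601.8 156.8 104. ]
head back [619.3 167.8 104. ]
face back [615.4 167.8 104. ]
face front [583.6 166.4 104. ]
face ctr [600.8 167.3 104. ]
padL [600.6 197.1  97. ]
padR [602.5 135.7  97. ]
scene face ctr [598.7 167.3 104. ]
(array([599.9, 167.6, 103.6]), np.float64(1.9446414807642682))
backL [650.4 236.4  54. ]
backR [662.2 110.6  54. ]
plF L [569.8 204.   64. ]
plF R [575.1 120.5  64. ]
(20, 13, 104) S [326. 292.] T [268. 263.]
(20, -13, 104) S [362. 325.] T [350. 257.]
(-20, -13, 104) S [281. 361.] T [358. 380.]
(-20, 13, 104) S [245. 327.] T [276. 386.]
(-28, 42, 64) S [192. 369.] T [194. 442.]
(-28, -42, 64) S [304. 481.] T [453. 424.]
(28, -42, 64) S [417. 430.] T [440. 256.]
(10, 31, 98) S [282. 289.] T [214. 302.]
(-10, 31, 98) S [242. 306.] T [218. 363.]
(10, -31, 98) S [367. 369.] T [409. 288.]
(-10, -31, 98) S [326. 387.] T [413. 349.]
```

Cassette centre is about (601.3,166.9), yaw 4.6°. Pads project about 61 mm apart (expect 62 at their upper ends) and the triangulated head height is 103.6 (expect 104). I'll move over it.

```bash
python3 -m jog '[[-0.003,0.015,0,-0.01,1],[-0.008,0.045,0,-0.02,1],[-0.014,0.08,0,-0.03,1],[-0.02,0.115,0,-0.04,1],[-0.026,0.15,0,-0.05,1],[-0.032,0.185,0.01,-0.06,1],[-0.038,0.22,0.02,-0.07,1],[-0.044,0.25,0.02,-0.0755,1],[-0.048,0.272,0.02,-0.0755,1],[-0.0502,0.285,0.02,-0.0755,1],[-0.0502,0.2876,0.03,-0.0755,1],[-0.0502,0.2876,0.05,-0.0755,1],[-0.0502,0.2876,0.06,-0.0755,1],[-0.0502,0.2876,0.06,-0.0755,1],[-0.0502,0.2876,0.06,-0.0755,1]]'
python3 - <<'E'
from h import *
go(601.3,166.9,100,184.6)
s=r.snapshot("scene"); crop(s,285,150,100,90,7,"s15.png")
f=lambda X:((proj(s,X)-[285,150]+.5)*7).round(); 
p=r.sense()["tool_pos"];c,si=np.cos(np.radians(4.5)),np.sin(np.radians(4.5))
for dz in (13,30,45,50): print(dz,[f((p[0]-si*y,p[1]+c*y,p[2]+dz)) for y in (50,43,-43,-50)])
E
```

```text
time: 16.55
tool_pos: [597.8, 167.3, 136.1]
tcp_rot: [180.0, 0.3, -175.5]
ft_force: [0.3, 0.1, -0.3]
finger_gap: 85.3
shift m [-0.0033 -0.0007  0.0361] turn rad -0.001 rot [ 179.99    0.27 -175.46] pos [597.8 167.3 136.1] F [ 0.3  0.1 -0.3] t 16.55 gap 85.3 j6 -83.6
13 [array([226., 316.]), array([236., 325.]), array([356., 437.]), array([366., 446.])]
30 [array([226., 283.]), array([235., 292.]), array([356., 403.]), array([367., 413.])]
45 [array([226., 253.]), array([235., 262.]), array([357., 373.]), array([367., 383.])]
50 [array([225., 244.]), array([235., 252.]), array([357., 363.]), array([367., 373.])]
```

View pics/s15.png

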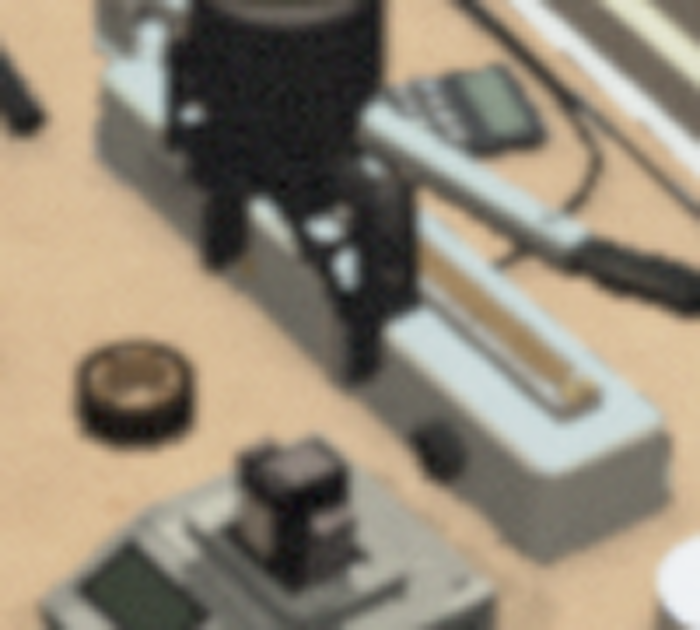

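The tips are at (222,267) and (362,380), about 42 mm above the TCP reading when open. So the real tips sit 29–30 mm higher than reported, with the stated 13 mm of opening setback on top. I'll aim for a TCP reading of 36, which puts the pad centres at about z=88. Going down in two stages.

```bash
python3 -m jog '[[-0.0033,-0.0007,0.01,-0.001,1],[-0.0033,-0.0007,0.025,-0.001,1],[-0.0033,-0.0007,0.045,-0.001,1],[-0.0033,-0.0007,0.06,-0.001,1],[-0.0033,-0.0007,0.07,-0.001,1],[-0.0033,-0.0007,0.075,-0.001,1],[-0.0033,-0.0007,0.075,-0.001,1]]'
python3 - <<'E'
from h import *
go(601.3,166.9,36,184.6)
s=r.snapshot("scene"); crop(s,295,160,70,70,8,"s16.png")
E
```

```text
time: 17.3
tool_pos: [601.6, 167.0, 61.0]
tcp_rot: [180.0, 0.3, -175.4]
ft_force: [-0.8, 1.3, -0.6]
finger_gap: 85.4
shift m [ 0.0005 -0.0001  0.025 ] turn rad 0.0002 rot [ 179.99    0.28 -175.39] pos [601.6 167.   61. ] F [-0.8  1.3 -0.6] t 17.3 gap 85.4 j6 -83.8
```

View pics/s16.png

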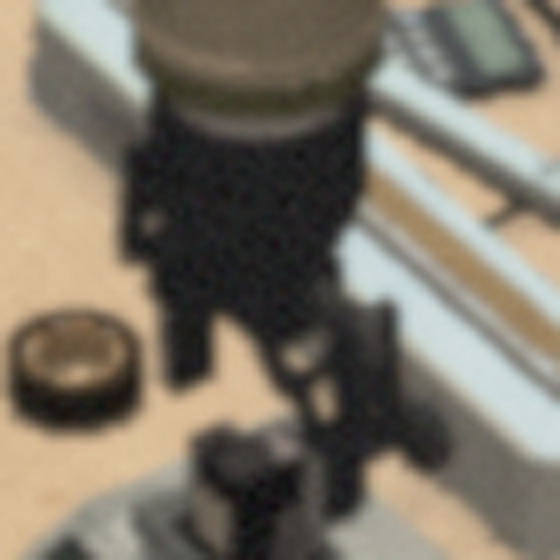

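```bash
python3 -m jog '[[0.0003,0,0.006,0,1],[0.0003,0,0.013,0,1],[0.0003,0,0.019,0,1],[0.0003,0,0.023,0,1],[0.0003,0,0.025,0,1],[0.0003,0,0.025,0,1]]'
python3 - <<'E'
from h import *
go(601.3,166.9,36,184.6)
s=r.snapshot("scene"); crop(s,295,160,70,70,8,"s17.png")
f=lambda X:((proj(s,X)-[295,160]+.5)*8).round(); 
c,si=np.cos(np.radians(4.5)),np.sin(np.radians(4.5))
L=lambda x,y,z:(601.3+c*x-si*y,166.9+si*x+c*y,z)
print([f(L(0,-48,z)) for z in (64,73,79,85)],[f(L(0,48,z)) for z in (73,79,85)])
E
```

```text
time: 17.95
tool_pos: [601.7, 167.1, 36.4]
tcp_rot: [180.0, 0.3, -175.4]
ft_force: [0.5, 0.2, -0.2]
finger_gap: 85.3
shift m [ 0.0005 -0.0002  0.0004] turn rad 0.0002 rot [ 179.99    0.31 -175.39] pos [601.7 167.1  36.4] F [ 0.5  0.2 -0.2] t 17.95 gap 85.3 j6 -83.8
[array([340., 610.]), array([340., 591.]), array([340., 579.]), array([340., 566.])] [array([192., 447.]), array([192., 435.]), array([192., 422.])]
```

View pics/s17.png

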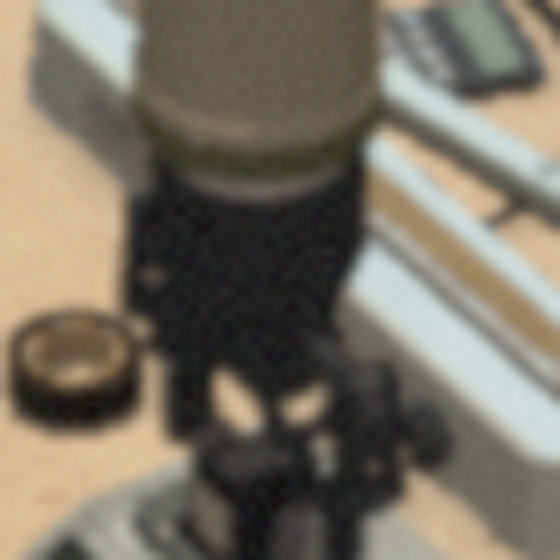

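The left tip is at (185,435), which matches z=79 as planned. Pinching now.

```bash
python3 -m jog '[[0,0,0,0,0.85],[0,0,0,0,0.75],[0,0,0,0,0.65],[0,0,0,0,0.55],[0,0,0,0,0.45],[0,0,0,0,0.4],[0,0,0,0,0.35],[0,0,0,0,0.35],[0,0,0,0,0.35],[0,0,0,0,0.35]]' 40
python3 - <<'E'
from h import *
go(601.3,166.9,36,184.6)
s=r.snapshot("scene"); crop(s,295,170,70,70,8,"s18.png")
E
```

```text
time: 19.0
tool_pos: [603.2, 167.2, 38.7]
tcp_rot: [180.0, 0.5, -175.4]
ft_force: [-2.1, -0.6, 9.6]
finger_gap: 37.6
shift m [ 0.0019 -0.0002  0.0027] turn rad 0.0001 rot [ 179.98    0.48 -175.39] pos [603.2 167.2  38.7] F [-2.1 -0.6  9.6] t 19.0 gap 37.6 j6 -83.8
```

View pics/s18.png

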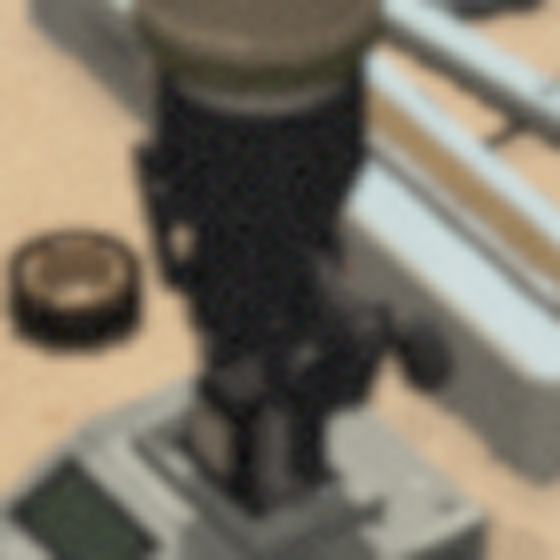

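Gap 37.6 mm: the ridge also read 1 mm under its true size, so this is about the fully pinched 40 mm. The closing pads pushed down by about 10 N as they swung forward. I'll lift gently and watch the force.

```bash
python3 -m jog '[[0,0,0,0,0.3],[0,0,-0.001,0,0.3],[0,0,-0.002,0,0.3],[0,0,-0.003,0,0.3],[0,0,-0.003,0,0.3]]' 40
python3 -m jog '[[0,0,-0.001,0,0.3],[0,0,-0.002,0,0.3],[0,0,-0.003,0,0.3],[0,0,-0.003,0,0.3]]' 40
python3 - <<'E'
from h import *
go(601.3,166.9,36,184.6); print(r.sense()["wrist_torque"])
s=r.snapshot("scene"); crop(s,295,170,70,70,8,"s19.png")
E
```

```text
time: 19.55
tool_pos: [603.0, 167.2, 41.5]
tcp_rot: [180.0, 0.5, -175.4]
ft_force: [-0.1, 0.9, -2.3]
finger_gap: 37.6
time: 19.95
tool_pos: [603.1, 167.2, 44.7]
tcp_rot: [180.0, 0.5, -175.4]
ft_force: [0.4, 0.6, -1.4]
finger_gap: 37.5
shift m [ 0.0019 -0.0002  0.0087] turn rad 0.0002 rot [ 179.98    0.47 -175.39] pos [603.1 167.2  44.7] F [ 0.4  0.6 -1.4] t 19.95 gap 37.5 j6 -83.8
[ 0.05284555 -0.03103664  0.01128089]
```

View pics/s19.png

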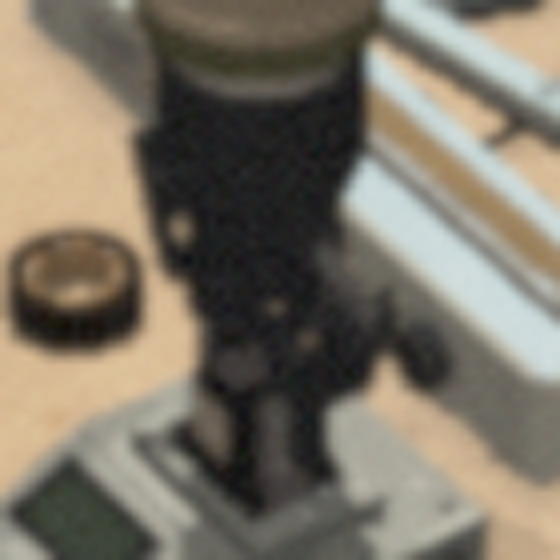

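Only about 2 N of downward load, which is the cassette's weight: the hooks are free. Drawing on slowly.

```bash
python3 -m jog '[[0,0,-0.003,0,0.3],[-0.0001,0,-0.007,0,0.3],[-0.0001,0,-0.011,0,0.3],[-0.0002,0,-0.015,0,0.3],[-0.0002,0,-0.018,0,0.3],[-0.0002,0,-0.02,0,0.3],[-0.0002,0,-0.02,0,0.3]]' 40
python3 - <<'E'
from h import *
go(602,166.9,36,184.6)
s=r.snapshot("scene"); crop(s,295,160,70,70,8,"s20.png")
E
```

```text
time: 20.7
tool_pos: [603.4, 167.3, 65.2]
tcp_rot: [180.0, 0.5, -175.4]
ft_force: [-0.9, 0.8, -1.5]
finger_gap: 37.5
shift m [ 0.0017 -0.0003  0.0291] turn rad 0.0002 rot [ 179.98    0.51 -175.39] pos [603.4 167.3  65.2] F [-0.9  0.8 -1.5] t 20.7 gap 37.5 j6 -83.8
```

View pics/s20.png

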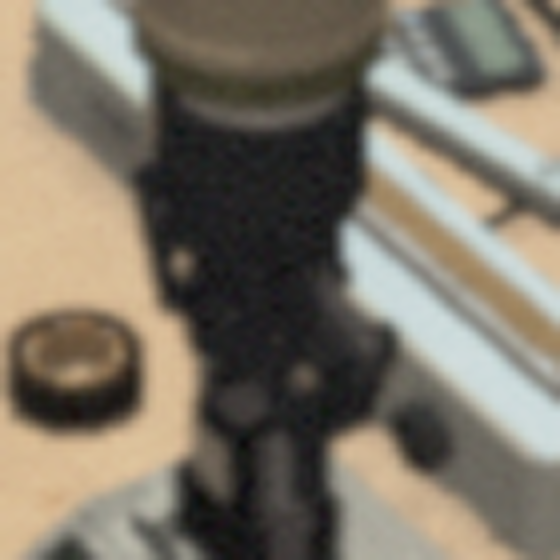

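```bash
python3 -m jog '[[0,0,-0.004,0,0.3],[0,0,-0.009,0,0.3],[0.0001,0,-0.015,0,0.3],[0.0001,0,-0.021,0,0.3],[0.0002,0,-0.027,0,0.3],[0.0002,0,-0.033,0,0.3],[0.0002,0,-0.04,0,0.3],[0.0002,0,-0.05,0,0.3],[0.0002,0,-0.065,0,0.3],[0.0002,0,-0.08,0,0.3],[0.0002,0,-0.092,0,0.3],[0.0002,0,-0.102,0,0.3],[0.0002,0,-0.108,0,0.3],[0.0002,0,-0.11,0,0.3],[0.0002,0,-0.11,0,0.3],[0.0002,0,-0.11,0,0.3]]' 40
python3 - <<'E'
from h import *
go(602,166.9,36,184.6)
s=r.snapshot("scene");t=r.snapshot("top"); crop(s,270,120,130,100,6,"s21.png");crop(s,265,180,150,160,4,"s22.png")
f=lambda X:((proj(s,X)-[270,120]+.5)*6).round(); d=r.sense()["tool_pos"][2]-38.7
c,si=np.cos(np.radians(4.5)),np.sin(np.radians(4.5))
L=lambda x,y,z:(602+c*x-si*y,167+si*x+c*y,z)
print(d,[f(L(x,y,14+d)) for x,y in ((20,-20),(-20,-20),(-20,20))])
E
```

```text
time: 22.35
tool_pos: [601.6, 167.0, 174.0]
tcp_rot: [180.0, 0.4, -175.4]
ft_force: [1.2, -0.3, -3.1]
finger_gap: 37.2
shift m [ 0.0006 -0.0002  0.1379] turn rad 0.0002 rot [ 179.99    0.41 -175.39] pos [601.6 167.  174. ] F [ 1.2 -0.3 -3.1] t 22.35 gap 37.2 j6 -83.8
135.17252900745945 [array([409., 512.]), array([338., 543.]), array([291., 498.])]
```

View pics/s21.png

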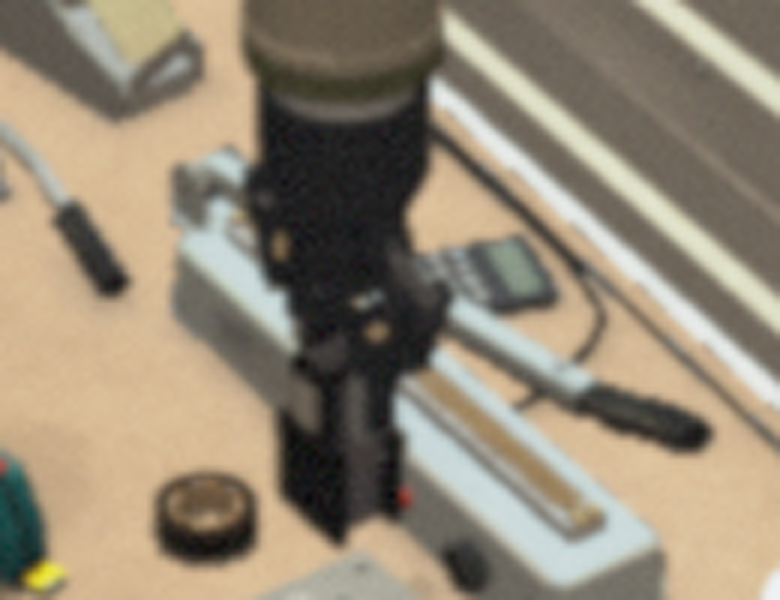

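View pics/s22.png

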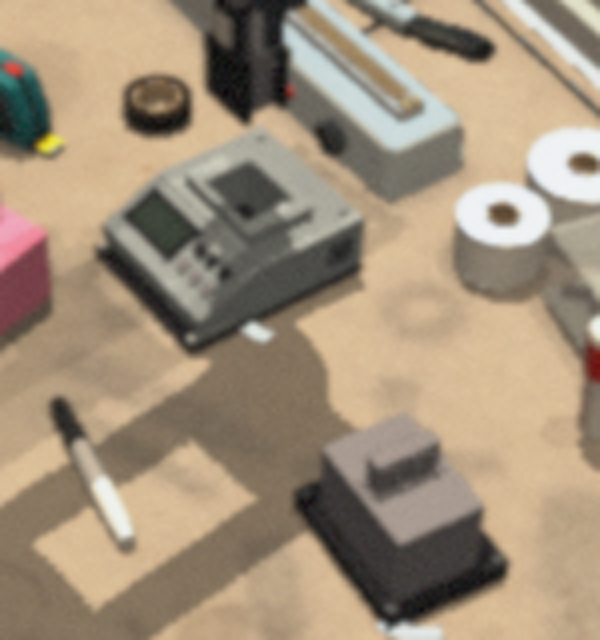

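The cassette hangs upright with its front foot corner at (340,543), against a predicted (338,543) for a 135 mm lift. The well is empty, the hood is home, and the bystanders in view look untouched. I'll settle, check for slip and hand in.

```bash
python3 -m jog '[[0,0,0,0,0.3],[0,0,0,0,0.3],[0,0,0,0,0.3],[0,0,0,0,0.3],[0,0,0,0,0.3],[0,0,0,0,0.3]]' 40
python3 - <<'E'
from h import *
s=r.snapshot("scene");crop(s,270,120,130,100,6,"s23.png");crop(s,0,0,640,480,1,"s24.png")
q=r.sense();print(abs(q["qd"]).max(),q["finger_gap"],q["tool_pos"])
E
```

```text
time: 23.05
tool_pos: [601.6, 167.0, 174.0]
tcp_rot: [180.0, 0.4, -175.4]
ft_force: [0.0, 0.2, -2.4]
finger_gap: 37.2
0.10059161824937994 37.50408354407097 [601.62530276 167.00499617 173.97926517]
```

View pics/s23.png

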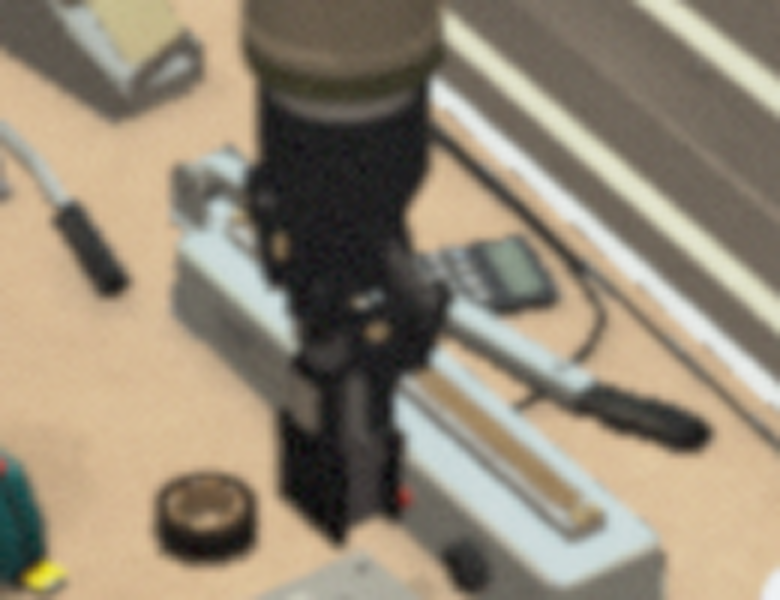

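View pics/s24.png

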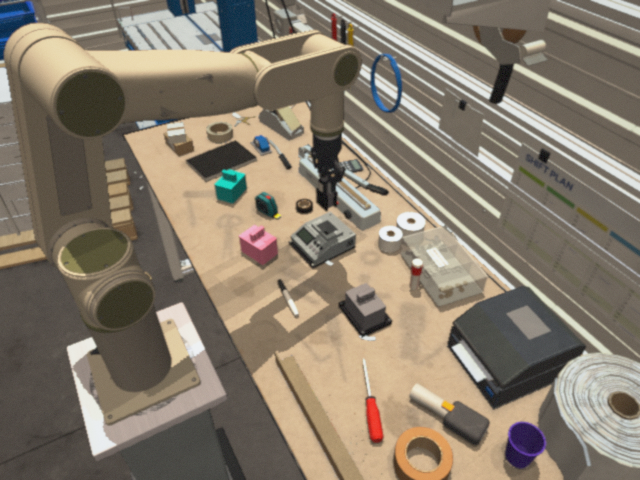

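No slip: the foot corner is still at (340,543). All the bystanders are where they were.

```bash
python3 -c "
from bench import r
print(r.hand_in())"
```

```text
the job is handed in; nothing more can be done
None
```

I handed the job in at about 23 s, with the hood home in its rest and the cassette held by its pinched catches about 135 mm above its seat. No verdict was reported.

- **Hood:** I lifted it by the ridge and lowered it into the recess until it touched the floor at the expected height, with up to 7.5 N of contact force. I let go only then. The pictures afterwards show it low and square in the rest.
- **Cassette:** I pinched both catches at a 40 N setting and drew it straight up, with only about 2–3 N of load, which fits its weight. The last pictures show it upright and not slipping, and the bystanders where they were.

Some readings disagreed or were only indirect:
- **Finger height:** The fingertips turned out about 30 mm higher than the reported TCP height implied. My first closing on the ridge shut above it without touching anything. I corrected the height from the pictures and by feeling down in small steps.
- **Catch travel:** I had no direct reading of the catch angles. The gap read 37.5 mm where 40 mm was expected; it had also read 13 mm on the 14 mm ridge, so I took it as fully pinched. The hooks did come free.
- **Push while pinching:** The pads swing forward as they close, and this pressed down with about 10 N for a moment and moved the arm about 2 mm.

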